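# Centre the egg cup on its little plate

## Robot

A 6-joint arm with a two-finger parallel gripper is mounted at the origin on the work surface. World frame = base frame: x ahead of the robot, y to its left, z up, the work surface at z = 0. Lengths are in m, angles in rad, forces in N, time in s.
With the tool pointing down it reaches from about 0.425 to 0.95 m from the base axis. Payload 3.5 kg.
Tool frame: the origin (TCP) lies on the centre line of the jaws, within the pads' length; the fingertips stand 17 mm ahead of it and the grasp point (between the pads) lies 2 mm behind it; z points along the fingers, y is the line along which they close (so a half turn about z gives the same grasp; the last joint's range is limited). The gripper opens to 85 mm and grips with 20 to 120 N. Pads are 22 mm wide; open, the fingers measure 114 mm over their backs; the gripper's body (76 mm by 85 mm) begins 54 mm behind the grasp point. The pads swing forward as they close: fully open they stand 13 mm farther back than shut.
Start: joints at [1.073, 0.286, 1.577, -0, 1.279, -0.15], TCP at [0.23, 0.635, 0.248] pointing down, gripper open.
Joint ranges: [-2.77, 2.77], [-0.9, 2.22], [0.21, 2.48], [-1.53, 4.67], [0.24, 2.81], [-2.84, 2.84]. Speed limits (rad/s): [2.79, 2.79, 3.14, 3.14, 3.14, 3.14].

## Interface

Orientations are given as a unit quaternion [x, y, z, w].
In Python, from plant import ctrl gives the robot as it stands. The module is installed in compiled form; this text tells all that it offers.
- The arm moves only by the tool drive_tool, never from a script. Its argument "moves" is a list of rows, each a list of 3 entries, a list of its own where there are three numbers: the turn, a rotation vector about the tool's x, y, z in rad, then the shift along the tool's x, y, z in m, then the finger opening in m, from 0 to 0.0854. A call has 1 to 5 rows; each row shifts and turns the commanded pose from where the row before left it, along the tool's axes as they then stand; what a row does not reach is not made up. A row lasts 1/8 s, in which the tool goes at most 62.5 mm and 10.7 degrees, less where a joint would pass 70% of its speed; a pose out of reach is approached as far as the arm can. A call with a gripper value outside its range is refused whole. The fingers move at their own pace and stop on an object; "grip_force" is the grip in N (left out, the last holds). Time passes only in rows, so rows that do not move let the fingers close. It gives the time, the measured TCP pose, the force, the opening and the grip force at its end, in the units of the state.
- ctrl.get_state(): the state, without advancing time (a new reading comes with each control period).
- ctrl.read_camera(name): name is "scene" or "top"; returns a dict with "image" (420x560x3 uint8, red, green, blue), "fx", "fy", "cx", "cy" (pixels), "R" (3x3) and "t" (3): a world point X has camera coordinates R X + t. Camera axes: x right, y down, z forward; pixel columns grow to the right and rows downward; lengths in m; the calibration is good to about 2 mm. A picture is of the moment at which its call begins. There is no depth.
- ctrl.sign_off(): hands the job in; it is judged then, once.
The state is a dict: "time": time; "qpos": joint angles; "dq": joint speeds; "joint_efforts": joint torques, N m; "eef_pos": TCP position; "tcp_rot": TCP orientation; "contact_force": force on the tool from outside, world axes, zero at the start; "wrist_torque": the same for the moment, N m; "opening": opening from 0.0 (shut) to 1.0 (fully open); "finger_force": force on a finger pad.
Only numpy, scipy, OpenCV 4.12 (cv2) and the standard library are available. Lean on these libraries where they do the work, as an engineer would, in place of code of your own. Each camera call takes 0.05 s, during which the arm holds its last target. There are 200 camera calls.

## Task

The blue egg cup with its egg stands near the edge of the small footed plate: nudge it with light taps of the fingertips until it stands upright in the middle of the plate, centred in the printed ring, without tipping it or knocking it off. Only push it, gently: do not pinch, lift or carry it, do not shove the plate along, and leave everything else alone. Then take the hand away.

Things in the scene. Friction and masses are not known exactly. Their poses are not given: they have to be found in the camera images.
- eggcup: Blue egg cup with a brown egg set firmly in it, one rigid round piece, 130 g, 67 mm tall. Foot 28 mm across, stem 18; bowl widest (47) from 28 to 32 mm up, 44 at its rim 44 mm up; then the egg, 39. The foot slides easily on the plate (friction 0.3): pushed slowly at the bowl's widest part or lower it slides, pushed at the egg it may tip. Origin: centre of the foot's underside; z up.
- plate: Small round pale green melamine plate, loose, 180 g: flat rimless top 84 mm across, 18 mm above the table, over a foot 60 mm across and 10 mm tall. A thin black ring 62 mm across is printed round its centre: from above, the centred egg cup's bowl lies inside it with an even gap all round. Origin: centre of its underside; z up.
- canister: Stainless steel canister, 107 mm across, 166 mm tall with a dark knob lid, upright; stands well to one side. Leave alone. Origin at the centre of its underside.
- cup0: Empty smoky acrylic cup, 72 mm across, 85 mm tall, on the bamboo turntable caddy (230 mm across, its tray top 27 mm above the table, a centre post 145 mm tall) well to one side. Leave alone. Origin at the centre of its underside.
- cup1: Second smoky cup on the caddy, like cup0. Leave alone.
- cup2: Third smoky cup on the caddy, like cup0. Leave alone.
- spoon: Steel egg spoon, 140 mm long, lying on the table. Leave alone.
- shaker: White ceramic salt shaker, 40 mm across, 68 mm tall, beyond the plate. Leave alone. Origin at the centre of its underside.
- ramekin: Terracotta bowl, 84 mm across, 40 mm tall, beyond the plate. Leave alone. Origin at the centre of its underside.
Things that resemble listed ones, but are neither listed nor needed, are in the scene too. What is shaped like the eggcup but yellow is not meant.

How it is judged:
At the end, for the whole second after the job is handed in: The egg cup stands still and upright on the plate's top, its axis within 7 mm of the plate's centre, with the plate within 8 mm of where it was (horizontal distance between eggcup and plate below 0.007 m and z of eggcup in the frame of plate between 0.015 and 0.021 m and angle between eggcup's own z axis and vertical below 0.06 rad and linear speed of eggcup below 0.01 m/s and angular speed of eggcup below 0.1 rad/s and distance of plate from where it was at the start of the episode below 0.008 m and angle between plate's own z axis and vertical below 0.04 rad); the robot touches nothing.
It fails at once if the egg cup is tipped (more than 0.2 rad) (angle between eggcup's own z axis and vertical above 0.2 rad).
It fails at once if the egg cup is lifted off the plate (6 mm) or knocked off it (z of eggcup in the frame of plate above 0.024 m or z of eggcup in the frame of plate below 0.01 m).
It fails at once if the hand squeezes or hits the egg cup hard (more than 5 N) (contact force between any of the fingers, the arm and eggcup above 5 N).
It fails at once if the plate is shoved more than 8 mm or lifted (distance of plate from where it was at the start of the episode above 0.008 m or height (world z) of plate above 0.006 m).
It fails at once if one of the other things is moved more than 20 mm (distance of any of canister, cup0, cup1, cup2, spoon, shaker, ramekin from where it was at the start of the episode above 0.02 m).
It also fails if it takes over 51 s, if anything falls off the work surface, if the arm or the gripper's body presses on something with over 40 N, if the wrist force passes 120 N, or if a joint passes its speed limit or range.

## Working session

There is one attempt and no reset: what is moved stays moved. The work goes in short steps, Python scripts to look and compute and a tool call to move; the robot and the scene stay as the last step left them, time stands still between calls to the robot, and variables do not carry over. Pictures are saved under pics/ and viewed, at most 10 in all, crops included, and the job is handed in when it is done.

Besides the shell and the picture viewer there is one more tool, called after "Call:" as name([rows], argument=value, ...), one row to a line, values as JSON. drive_tool: Moves the arm, as the interface text tells. Its arguments: {"type":"object","properties":{"moves":{"type":"array","items":{"type":"array"}},"grip_force":{"type":"number"}},"required":["moves"]}

```bash
mkdir -p pics; cat > h.py <<'E'
import numpy as np, cv2
from plant import ctrl
def cam(n):
    c=ctrl.read_camera(n); c['R']=np.array(c['R']); c['t']=np.array(c['t']); return c
def save(c,f): cv2.imwrite('pics/'+f,cv2.cvtColor(c['image'],cv2.COLOR_RGB2BGR))
def ray(c,u,v,z):
    o=-c['R'].T@c['t']; d=c['R'].T@np.array([(u-c['cx'])/c['fx'],(v-c['cy'])/c['fy'],1]); return o+d*(z-o[2])/d[2]
def proj(c,X):
    p=c['R']@np.array(X)+c['t']; return np.array([c['fx']*p[0]/p[2]+c['cx'],c['fy']*p[1]/p[2]+c['cy']])
E
python3 - <<'E'
from h import *
s=ctrl.get_state(); print({k:np.round(v,3) for k,v in s.items()})
a=cam('top');b=cam('scene')
for c in(a,b): print(c['fx'],-c['R'].T@c['t'],c['R'].round(2).tolist())
save(a,'t0.png');save(b,'s0.png')
E
```

```text
{'time': np.float64(0.0), 'qpos': array([ 1.073,  0.287,  1.578,  0.   ,  1.279, -0.15 ]), 'dq': array([ 0.001,  0.001, -0.002,  0.   ,  0.   , -0.001]), 'joint_efforts': array([-1.0000e-03, -4.0598e+01, -2.9263e+01, -0.0000e+00,  6.0000e-03,
       -0.0000e+00]), 'eef_pos': array([0.23 , 0.634, 0.247]), 'tcp_rot': array([ 0.173,  0.985, -0.001, -0.   ]), 'contact_force': array([ 0.656, -0.648, -0.329]), 'wrist_torque': array([-0.022,  0.021, -0.02 ]), 'finger_force': np.float64(0.0), 'opening': np.float64(0.999)}
386.50612985493433 [ 0.33520816 -0.005489    1.06845091] [[0.01, -1.0, 0.0], [-0.97, -0.01, -0.23], [0.23, -0.0, -0.97]]
476.6939320148755 [1.19466231 0.21607583 1.15492898] [[-0.35, 0.94, -0.0], [0.81, 0.3, -0.5], [-0.47, -0.18, -0.86]]
```

View pics/t0.png

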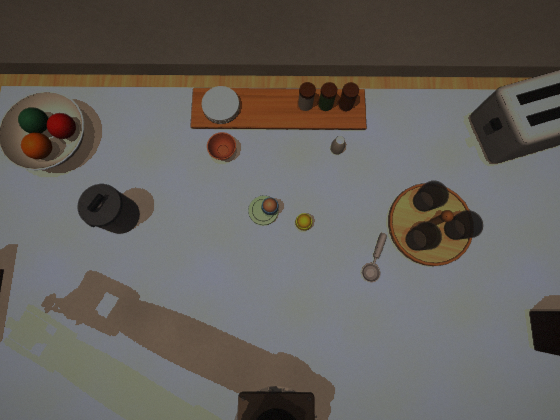

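View pics/s0.png

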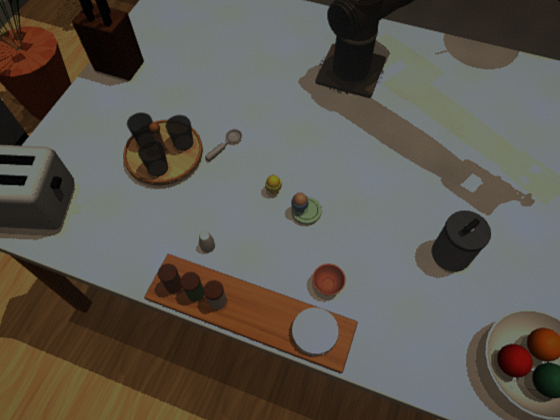

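The top view shows a plate at (263,210) with the blue cup and its egg at (270,205). The yellow cup at (304,222) is the decoy. The scene view agrees: blue cup (300,202) on the plate at (307,210), yellow cup (273,184). I'll check this in an enlarged crop and measure.

```bash
python3 - <<'E'
from h import *
a=cam('top');b=cam('scene'); out=[]
for c,(u,v) in((a,(275,210)),(b,(300,205))):
    im=c['image']; cr=im[v-35:v+35,u-45:u+45]
    big=cv2.resize(cr,None,fx=7,fy=7,interpolation=cv2.INTER_CUBIC)
    out.append(cv2.cvtColor(cv2.convertScaleAbs(big,alpha=1.5),cv2.COLOR_RGB2BGR))
    hsv=cv2.cvtColor(cr,cv2.COLOR_RGB2HSV)
    for n,lo,hi in(('green',(35,40,40),(88,255,255)),('blue',(95,110,40),(125,255,255)),('egg',(0,60,60),(18,255,255)),('yel',(20,130,50),(34,255,255))):
        m=cv2.inRange(hsv,lo,hi); k,l,st,ce=cv2.connectedComponentsWithStats(m)
        for i in range(1,k):
            if st[i,4]>12: print(n,st[i,:2]+[u-45,v-35],st[i,2:],(ce[i]+[u-45,v-35]).round(1))
cv2.imwrite('pics/c0.png',cv2.resize(np.hstack(out),None,fx=.62,fy=.62))
E
```

```text
green [248 196] [ 30  29 465] [259.9 211.8]
egg [263 198] [ 13  14 141] [269.2 204.6]
egg [276 199] [ 8 16 59] [280.1 205.7]
egg [309 214] [ 6 15 25] [311.9 221.5]
yel [296 213] [ 16  17 202] [303.3 221.4]
green [276 190] [ 6  8 15] [278.9 193.2]
green [292 197] [ 30  27 467] [308.7 212.1]
egg [262 186] [15 12 63] [266.6 193.1]
egg [294 193] [ 13  13 126] [300.  198.7]
egg [286 208] [23 18 81] [292.1 216.8]
yel [266 175] [ 15  19 190] [273.2 183.6]
```

View pics/c0.png

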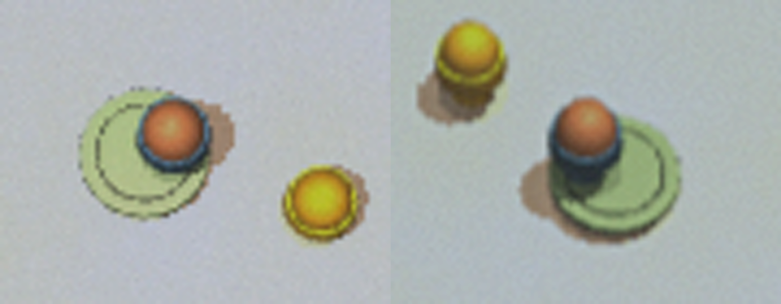

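The crop confirms it: the left view shows the blue cup with a brown egg on the green plate, lying to the right and slightly far side, and the all-yellow cup is separate on the table. Next I'll cast rays for the plate rim and the egg.

```bash
cat >> h.py <<'E'
from scipy.optimize import least_squares
def meas(name,uv):
    c=cam(name); im=c['image']; u,v=[int(round(x)) for x in uv]; u0,v0=u-32,v-32
    hsv=cv2.cvtColor(cv2.resize(im[v0:v0+64,u0:u0+64],None,fx=4,fy=4,interpolation=cv2.INTER_LINEAR),cv2.COLOR_RGB2HSV)
    px=lambda p:(np.array(p)+.5)/4-.5+[u0,v0]
    r={}
    g=cv2.inRange(hsv,(30,35,40),(92,255,255)); cs,_=cv2.findContours(g,cv2.RETR_EXTERNAL,cv2.CHAIN_APPROX_NONE)
    k=max(cs,key=cv2.contourArea)[:,0]; W=np.array([ray(c,*px(p),.018)[:2] for p in k])
    f=least_squares(lambda q:np.hypot(*(W-q[:2]).T)-.042,W.mean(0),loss='cauchy',f_scale=.001)
    r['plate']=f.x; r['inl']=(abs(f.fun)<.002).mean()
    e=cv2.inRange(hsv,(0,95,60),(16,255,255)); n,l,st,ce=cv2.connectedComponentsWithStats(e)
    for i in range(1,n):
        if st[i,4]>300: r.setdefault('eggs',[]).append((px(ce[i]).round(1).tolist(),st[i,4]/16,ray(c,*px(ce[i]),.067)[:2].round(4).tolist(),float(np.median(hsv[l==i][:,1]))))
    # bowl: hull of blue+egg lower edge
    b=cv2.inRange(hsv,(93,90,20),(125,255,255)); n,l,st,ce=cv2.connectedComponentsWithStats(b)
    r['blue']=[(px(ce[i]).round(1).tolist(),st[i,4]/16,px(st[i,:2]).round(1).tolist(),(st[i,2:4]/4).tolist()) for i in range(1,n) if st[i,4]>200]
    return c,r
E
python3 - <<'E'
from h import *
for n,uv in(('top',(266,208)),('scene',(304,207))):
    c,r=meas(n,uv); print(n); [print(' ',k,x) for k,x in r.items()]
E
```

```text
top
  plate [0.56357057 0.04010755]
  inl 0.6658823529411765
  eggs [([269.4, 204.7], np.float64(130.375), [0.5673, 0.0212], 150.0)]
  blue []
scene
  plate [0.56886942 0.03979188]
  inl 0.6857142857142857
  eggs [([299.9, 199.0], np.float64(112.1875), [0.5701, 0.02], 139.0)]
  blue []
```

```bash
python3 - <<'E'
import numpy as np
from h import *
w=np.array([.026,-.051])
for k in range(8):
    a=np.radians(160)-.18*min(k,6); print(k,np.round([w@[np.cos(a),np.sin(a)],w@[np.sin(a),-np.cos(a)]],3))
c=cam('top'); print(ray(c,303.3,221.4,.06))
E
```

```text
0 [-0.042 -0.039]
1 [-0.048 -0.031]
2 [-0.053 -0.022]
3 [-0.056 -0.012]
4 [-0.057 -0.002]
5 [-0.057  0.009]
6 [-0.054  0.019]
7 [-0.054  0.019]
[ 0.52404327 -0.06902788  0.06      ]
```

Call:
drive_tool([
  [[0, 0, 0.18], [-0.042, -0.039, 0], 0],
  [[0, 0, 0.18], [-0.048, -0.031, 0], 0],
  [[0, 0, 0.18], [-0.053, -0.022, 0], 0],
  [[0, 0, 0.18], [-0.056, -0.012, 0], 0],
  [[0, 0, 0.18], [-0.057, -0.002, 0], 0],
], grip_force=20)

```text
time: 0.98
eef_pos: [0.3604, 0.3779, 0.2486]
tcp_rot: [0.586, 0.81, 0.0, 0.0]
contact_force: [1.5, 0.7, 0.5]
opening: 0.003
finger_force: 0.0
```

Call:
drive_tool([
  [[0, 0, 0.18], [-0.057, 0.009, 0], 0],
  [[0, 0, 0], [-0.054, 0.019, 0], 0],
  [[0, 0, 0], [-0.054, 0.019, 0], 0],
  [[0, 0, 0], [-0.054, 0.019, 0], 0],
  [[0, 0, 0], [-0.054, 0.019, 0], 0],
])

```text
time: 1.6
eef_pos: [0.4931, 0.1236, 0.2488]
tcp_rot: [0.655, 0.756, 0.0, 0.0]
contact_force: [0.2, -0.2, -0.5]
opening: -0.001
finger_force: 0.0
```

Call:
drive_tool([
  [[0, 0, 0], [-0.053, 0.02, 0], 0],
  [[0, 0, 0], [-0.053, 0.02, 0], 0],
  [[0, 0, 0], [-0.052, 0.02, 0], 0],
  [[0, 0, 0], [0, 0, 0.055], 0],
  [[0, 0, 0], [0, 0, 0.055], 0],
])

```text
time: 2.22
eef_pos: [0.5753, -0.0237, 0.138]
tcp_rot: [0.655, 0.755, 0.001, 0.001]
contact_force: [0.3, 1.4, 0.4]
opening: -0.004
finger_force: 0.0
```

```bash
cat > look.py <<'E'
import sys
from h import *
s=ctrl.get_state(); print(s['time'],np.round(s['eef_pos'],4),np.round(s['contact_force'],2))
o=[]
for n,(u,v) in(('top',(268,208)),('scene',(304,207))):
    c,r=meas(n,(u,v)); print(n,r['plate'].round(4),round(r['inl'],2),r.get('eggs'))
    o.append(cv2.resize(c['image'][v-40:v+40,u-40:u+40],(400,400),interpolation=cv2.INTER_CUBIC))
cv2.imwrite('pics/'+sys.argv[1],cv2.cvtColor(cv2.convertScaleAbs(np.hstack(o),alpha=1.5),cv2.COLOR_RGB2BGR))
E
python3 look.py p1.png
```

```text
2.225 [ 0.5753 -0.0237  0.138 ] [0.26 1.44 0.44]Traceback (most recent call last):
  File "look.py", line 6, in <module>
    c,r=meas(n,(u,v)); print(n,r['plate'].round(4),round(r['inl'],2),r.get('eggs'))
        ~~~~^^^^^^^^^
  File "h.py", line 17, in meas
    k=max(cs,key=cv2.contourArea)[:,0]; W=np.array([ray(c,*px(p),.018)[:2] for p in k])
      ~~~^^^^^^^^^^^^^^^^^^^^^^^^
ValueError: max() iterable argument is empty
```

The arm blocks the top view, so I'll rely on the scene camera.

```bash
cat > look.py <<'E'
import sys
from h import *
s=ctrl.get_state(); print(s['time'],np.round(s['eef_pos'],4),np.round(s['contact_force'],2))
for n,(u,v) in(('top',(268,208)),('scene',(304,207))):
    if n not in sys.argv[2]: continue
    c,r=meas(n,(u,v)); print(n,r['plate'].round(4),round(r['inl'],2),r.get('eggs'))
    cv2.imwrite('pics/'+n+sys.argv[1],cv2.cvtColor(cv2.convertScaleAbs(cv2.resize(c['image'][v-40:v+40,u-50:u+50],(600,480),interpolation=cv2.INTER_CUBIC),alpha=1.5),cv2.COLOR_RGB2BGR))
E
python3 look.py p1.png scene
```

```text
2.275 [ 0.5694 -0.0222  0.1285] [-3.11 -0.29 -5.2 ]
scene [0.5688 0.0393] 0.23 [([300.0, 198.7], np.float64(120.8125), [0.5692, 0.0202], 145.0)]
```

View pics/scenep1.png

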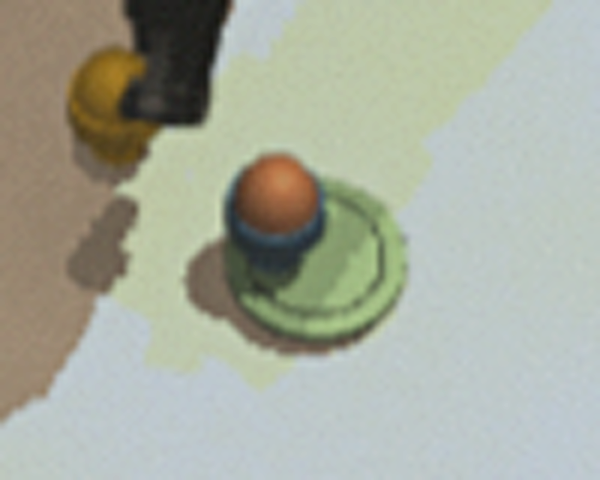

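The hovering fingertips sit above the left gap with the cup at its original spot (egg at (300,199)). I'll back off 4 mm, descend and let the arm settle.

Call:
drive_tool([
  [[0, 0, 0], [-0.004, 0, 0], 0],
  [[0, 0, 0], [0, 0, 0.03], 0],
  [[0, 0, 0], [0, 0, 0.03], 0],
  [[0, 0, 0], [0, 0, 0.02], 0],
  [[0, 0, 0], [0, 0, 0.005], 0],
])

```text
time: 2.95
eef_pos: [0.5755, -0.0265, 0.054]
tcp_rot: [0.655, 0.756, 0.0, 0.0]
contact_force: [-0.8, 0.4, -0.6]
opening: -0.003
finger_force: 0.0
```

Call:
drive_tool([
  [[0, 0, 0], [0, 0, 0], 0],
  [[0, 0, 0], [0, 0, 0], 0],
  [[0, 0, 0], [0, 0, 0], 0],
])

```text
time: 3.32
eef_pos: [0.5756, -0.0265, 0.0543]
tcp_rot: [0.655, 0.756, 0.0, 0.001]
contact_force: [0.0, -0.8, 0.2]
opening: 0.001
finger_force: 0.0
```

```bash
python3 look.py p2.png scene
```

```text
3.325 [ 0.5756 -0.0265  0.0543] [ 0.03 -0.83  0.18]
scene [0.5746 0.0156] 0.09 [([300.1, 198.7], np.float64(120.0), [0.5691, 0.0202], 147.0)]
```

View pics/scenep2.png

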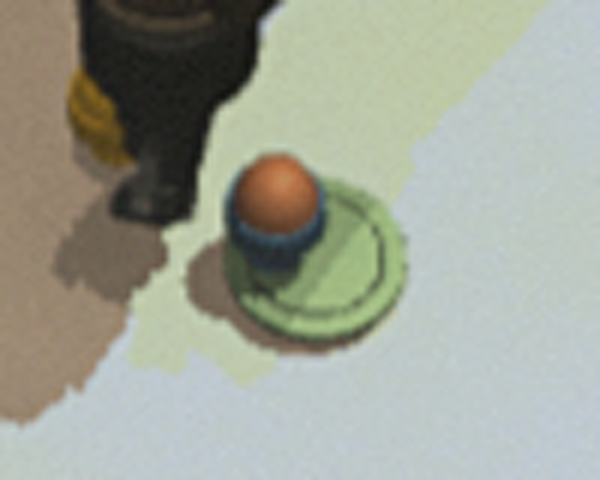

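The fingertips stand clear to the left of the bowl at its height, and the cup hasn't moved. Starting the slow advance.

Call:
drive_tool([
  [[0, 0, 0], [0.002, 0, 0], 0],
  [[0, 0, 0], [0.002, 0, 0], 0],
  [[0, 0, 0], [0.0015, 0, 0], 0],
  [[0, 0, 0], [0.0015, 0, 0], 0],
  [[0, 0, 0], [0.0015, 0, 0], 0],
])

```text
time: 4.0
eef_pos: [0.5737, -0.0178, 0.0533]
tcp_rot: [0.655, 0.756, -0.0, -0.0]
contact_force: [-0.0, -0.2, 0.6]
opening: 0.001
finger_force: 0.0
```

Call:
drive_tool([
  [[0, 0, 0], [0.0015, 0, 0], 0],
  [[0, 0, 0], [0.0015, 0, 0], 0],
  [[0, 0, 0], [0.0015, 0, 0], 0],
  [[0, 0, 0], [0.0015, 0, 0], 0],
  [[0, 0, 0], [0.0015, 0, 0], 0],
])

```text
time: 4.62
eef_pos: [0.5727, -0.0106, 0.0534]
tcp_rot: [0.655, 0.756, -0.0, 0.0]
contact_force: [0.3, -1.3, -0.5]
opening: 0.001
finger_force: 0.3
```

Call:
drive_tool([
  [[0, 0, 0], [0.001, 0, 0], 0],
  [[0, 0, 0], [0.001, 0, 0], 0],
  [[0, 0, 0], [0.001, 0, 0], 0],
  [[0, 0, 0], [0.001, 0, 0], 0],
  [[0, 0, 0], [0.001, 0, 0], 0],
])

```text
time: 5.25
eef_pos: [0.5719, -0.0056, 0.0533]
tcp_rot: [0.655, 0.756, 0.0, 0.0]
contact_force: [-0.4, -0.6, 0.8]
opening: -0.002
finger_force: 0.3
```

```bash
python3 look.py p3.png scene
```

```text
5.25 [ 0.5719 -0.0056  0.0533] [-0.4  -0.62  0.78]
scene [0.5477 0.0372] 0.12 [([302.8, 199.3], np.float64(117.5), [0.5685, 0.0278], 148.0)]
```

The egg moved 7.6 mm in +y, upright, leaving about 11.5 mm. I'll push another 8.5 mm and then look again.

Call:
drive_tool([
  [[0, 0, 0], [0.001, 0, 0], 0],
  [[0, 0, 0], [0.001, 0, 0], 0],
  [[0, 0, 0], [0.001, 0, 0], 0],
  [[0, 0, 0], [0.001, 0, 0], 0],
  [[0, 0, 0], [0.001, 0, 0], 0],
])

```text
time: 5.92
eef_pos: [0.5712, -0.0006, 0.0533]
tcp_rot: [0.655, 0.756, 0.0, 0.0]
contact_force: [0.2, -0.3, -0.0]
opening: 0.001
finger_force: 0.3
```

Call:
drive_tool([
  [[0, 0, 0], [0.001, 0, 0], 0],
  [[0, 0, 0], [0.001, 0, 0], 0],
  [[0, 0, 0], [0.001, 0, 0], 0],
  [[0, 0, 0], [0.0005, 0, 0], 0],
  [[0, 0, 0], [0, 0, 0], 0],
])

```text
time: 6.55
eef_pos: [0.5707, 0.0029, 0.0533]
tcp_rot: [0.655, 0.756, 0.0, -0.0]
contact_force: [0.4, -0.8, 0.0]
opening: 0.002
finger_force: 0.2
```

```bash
python3 look.py p4.png scene
```

```text
6.55 [0.5707 0.0029 0.0533] [ 0.43 -0.82  0.03]
scene [0.551  0.0419] 0.08 [([306.0, 200.0], np.float64(119.5), [0.5674, 0.0364], 148.0)]
```

View pics/scenep4.png

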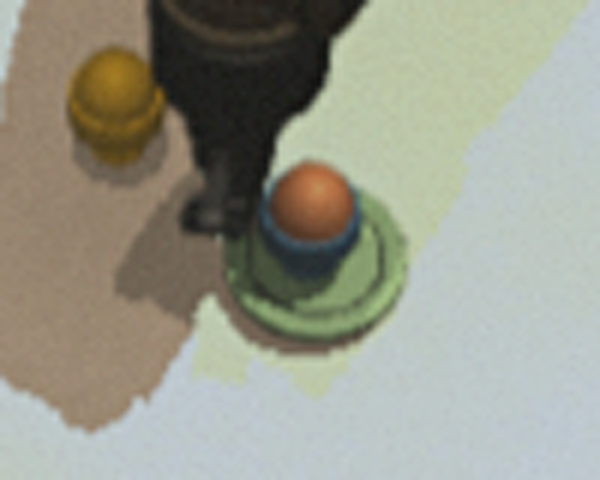

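The cup is upright at (306,200), the plate is in the same pixels as before, and about 3 mm remains. I'll push 2.5 mm, back off, raise and move the hand away, then check from the top.

Call:
drive_tool([
  [[0, 0, 0], [0.001, 0, 0], 0],
  [[0, 0, 0], [0.001, 0, 0], 0],
  [[0, 0, 0], [0.0005, 0, 0], 0],
  [[0, 0, 0], [0, 0, 0], 0],
  [[0, 0, 0], [-0.004, 0, 0], 0],
])

```text
time: 7.22
eef_pos: [0.5708, 0.0015, 0.0532]
tcp_rot: [0.655, 0.756, -0.0, -0.0]
contact_force: [-0.1, -0.5, -0.9]
opening: -0.0
finger_force: 0.0
```

Call:
drive_tool([
  [[0, 0, 0], [-0.015, 0, 0], 0],
  [[0, 0, 0], [-0.003, 0, -0.03], 0],
  [[0, 0, 0], [0, 0, -0.05], 0],
  [[0, 0, 0], [0, 0, -0.05], 0],
  [[0, 0, 0], [-0.05, 0, 0], 0],
])

```text
time: 7.85
eef_pos: [0.5836, -0.066, 0.1895]
tcp_rot: [0.653, 0.757, 0.003, 0.005]
contact_force: [-0.3, 0.3, -0.6]
opening: -0.0
finger_force: 0.0
```

Call:
drive_tool([
  [[0, 0, 0], [-0.06, 0, 0], 0],
  [[0, 0, 0], [-0.06, 0, 0], 0],
  [[0, 0, 0], [-0.05, 0, 0], 0],
  [[0, 0, 0], [0, 0, 0], 0],
  [[0, 0, 0], [0, 0, 0], 0],
])

```text
time: 8.48
eef_pos: [0.6044, -0.2345, 0.1829]
tcp_rot: [0.655, 0.756, 0.0, -0.001]
contact_force: [-0.1, 1.2, 0.6]
opening: 0.001
finger_force: 0.0
```

```bash
python3 look.py p5.png topscene; python3 -c "
import cv2,numpy as np
cv2.imwrite('pics/p5.png',cv2.resize(np.hstack([cv2.imread('pics/topp5.png')[60:420,50:550],cv2.imread('pics/scenep5.png')[60:420,50:550]]),(800,288)))"
```

```text
8.475 [ 0.6044 -0.2345  0.1829] [-0.08  1.17  0.62]
top [0.5636 0.0402] 1.0 [([262.4, 205.4], np.float64(129.5), [0.5651, 0.0397], 147.0)]
scene [0.5691 0.0392] 0.59 [([306.6, 200.5], np.float64(114.125), [0.5685, 0.0383], 140.0)]
```

View pics/p5.png

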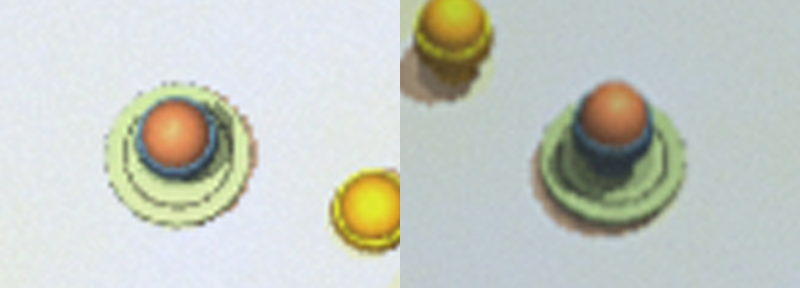

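The top view puts the cup within 1.6 mm of the plate's centre, and the scene view within 1.1 mm. It stands upright, the plate hasn't moved, and the hand is clear, so I'm handing in.

```bash
python3 -c "
from plant import ctrl
print(ctrl.sign_off())"
```

```text
the job is handed in; nothing more can be done
None
```

The blue egg cup stands upright in the printed ring, measured within about 2 mm of the plate's centre in both camera views; the plate did not visibly move, the hand is clear, and the job is handed in, though sign-off returned no verdict.

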